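# Set the tester's speed slide to its pointer

### The job

Two grey slide controls of the strength tester lie on the bench, one with a long bar-shaped grip set across its track, the other with a round knob. Slide the bar-shaped grip along its track until it is in line with the small black pointer clip on the edge of its own housing, then let go. Leave the round knob and the pointer clip where they are.

Things in the scene. Friction and masses are not known exactly. Their poses are not given: they have to be found in the camera images.
- bar_base: Grey housing of the bar control, 60 mm (its x) by 220 mm (its y) by 31 mm high, fixed to the bench; origin under its middle. The track is a straight slot along y on its top, centred, travel 150 mm. It lies roughly crosswise before the robot, nearer to or further from it than the other control.
- bar_grip_center (a point): Centre of the black bar-shaped grip to be moved: 36 mm across the track (its x), 14 mm along it (its y), 28 mm high, a thin white line on top; centre 17 mm above the housing top, underside 3 mm above it. Slides only along its y, about 2 N of friction, and stays where left. It starts near the -y end; the pointer lies further to +y.
- bar_clip_tip (a point): Tip of the small black pointer clip, 12 mm wide, on the bar housing's -x long edge (nearer the robot), 3 mm above the housing top, pointing at the slot. Stiff, stays put. Axes parallel to the grip's; the tip is 20 mm to -x of the track's middle line. The grip is in line when its y along the track agrees with the tip's.
- round_grip_center (a point): Centre of the black round knob (28 mm across, 20 mm high) of the other slide control, whose housing and clip are the same as the bar control's. A bystander, not to be moved. The two controls lie roughly parallel, one nearer the robot than the other; which is the nearer varies.

How it is judged:
At the end, for the whole second after the job is handed in: The bar-shaped grip stands at rest within 10 mm of its pointer clip, measured along the track; the round knob is within 10 mm and the clip within 5 mm of where it began (y of bar_grip_center in the frame of bar_clip_tip between -0.01 and 0.01 m and distance of round_grip_center from where it was at the start of the episode below 0.01 m and distance of bar_clip_tip from where it was at the start of the episode below 0.005 m); the robot touches nothing.
It fails at once if the round knob is moved by more than 10 mm (distance of round_grip_center from where it was at the start of the episode above 0.01 m).
It fails at once if the pointer clip is moved by more than 5 mm (distance of bar_clip_tip from where it was at the start of the episode above 0.005 m).
It also fails if it takes over 26 s, if anything falls off the work surface, if the arm or the gripper's body presses on something with over 40 N, if the wrist force passes 120 N, or if a joint passes its speed limit or range.

### The arm

A 6-joint arm with a two-finger parallel gripper is mounted at the origin on a cart in front of the work surface, level with it; the furniture and walls round the work are solid. World frame = base frame: x ahead of the robot, y to its left, z up, the work surface at z = 0. Lengths are in m, angles in rad, forces in N, time in s.
With the tool pointing down it reaches from about 0.4 to 0.825 m from the base axis. Payload 7 kg.
Tool frame: the origin (TCP) lies midway between the tips of the shut fingers; the grasp point (between the pads) lies 19 mm behind it; z points along the fingers, y is the line along which they close (so a half turn about z gives the same grasp; the last joint's range is limited). The gripper opens to 88 mm and grips with 3 to 60 N. Pads are 19 mm wide; open, the fingers measure 130 mm over their backs; the gripper's body (78 mm by 193 mm) begins 47 mm behind the grasp point.
Start: joints at [1.613, 0.359, 0.012, 0, -1.224, -0.288], TCP at [0.164, 0.655, 0.227] pointing down, gripper open.
Joint ranges: [-3.07, 3.07], [-1.43, 2.12], [-1.02, 1.25], [-3.03, 1.67], [-3.05, -0], [-3.03, 3.03]. Speed limits (rad/s): [2.39, 2.39, 3.01, 3.14, 3.14, 3.14].

### API

Orientations are given as [roll, pitch, yaw] about the fixed x, y, z axes, in that order (R = Rz(yaw) Ry(pitch) Rx(roll)).
In Python, from station import arm, grab_frame, camera_params, spot_in gives the robot as it stands.
- The arm moves only by the shell command python3 -m jog 'ROWS' [FORCE]. ROWS is JSON, a list that holds one entry, the list of rows, each a list of 7 numbers: the shift along the tool's x, y, z in mm, then the turn, a rotation vector about the tool's x, y, z in rad, then the finger opening in mm, from 0 to 87.6. In form: [[[x, y, z, wx, wy, wz, fingers], ...]]. A call has 1 to 20 rows; each row is the pose to reach, as a shift and turn from the pose commanded when the call began, along the tool's axes at that moment; what a row does not reach only later rows make up. A row lasts 1/8 s, in which the tool goes at most 62.5 mm and 10.7 degrees, less where a joint would pass 70% of its speed; a pose out of reach is approached as far as the arm can. A call with a gripper value outside its range is refused whole. The fingers move at their own pace and stop on an object; FORCE is the grip in N (left out, the last holds). Time passes only in rows, so rows that repeat a pose let the fingers close. It gives the time, the measured TCP pose, the force, the opening and the grip force at its end, in the units of the state.
- arm.get_state(): the state, without advancing time (a new reading comes with each control period).
- grab_frame(name): name is "scene" or "top" or "wrist"; returns (picture, depth): 480x640x3 uint8, blue, green, red; 480x640 float32, m along the optical axis (not along the pixel's ray), 0 where there is no reading.
- camera_params(name): a dict with "mtx" (3x3 intrinsics, pixels), "R" (3x3) and "t" (3): a world point X has camera coordinates R X + t. Camera axes: x right, y down, z forward; pixel columns grow to the right and rows downward; lengths in m; the calibration is good to about 2 mm. A picture is of the moment at which its call begins: read the wrist's pose just before it. camera_params takes no time and is no camera call; for the wrist camera it gives the pose at the moment of the call.
- arm.job_done(): hands the job in; it is judged then, once.
Trained networks look in the newest picture that a camera, given by its name, has taken for a name from the list of things; names that differ only in an ending like _2 or _b are one class to them, and where a whole thing is asked for, a point or a joint stands for the part that bears it (a point fixed in the world has none). Each returns a list of dicts, best first, with "confidence" (0 to 1); they miss things now and then, are a little off and sometimes report something else, mostly with a low value. They report only what shows in the picture. A call takes as long as a camera call.
- spot_in(query, camera): "uv" ([column, row] in pixels, amid what is visible of it).
The state is a dict: "t": time; "q": joint angles; "qd": joint speeds; "joint_efforts": joint torques, N m; "eef_pos": TCP position; "ee_rot": TCP orientation; "force": force on the tool from outside, world axes, zero at the start; "moment": the same for the moment, N m; "width": finger opening in m; "gripper_force": force on a finger pad.
Only numpy, scipy, OpenCV 4.12 (cv2) and the standard library are available. Lean on these libraries where they do the work, as an engineer would, in place of code of your own. Each camera call takes 0.05 s, during which the arm holds its last target. There are 200 camera calls.

## Working session

There is one attempt and no reset: what is moved stays moved. The work goes in short steps, Python scripts to look and compute and a shell command to move; the robot and the scene stay as the last step left them, time stands still between calls to the robot, and variables do not carry over. Pictures are saved under pics/ and viewed, at most 10 in all, crops included, and the job is handed in when it is done.

```bash
mkdir -p pics; cat > h.py <<'E'
import numpy as np, cv2
from station import arm, grab_frame, camera_params, spot_in
def w(cam,u,v,d,p=None):
    p=p or camera_params(cam); K=np.array(p["mtx"]);R=np.array(p["R"]);t=np.array(p["t"])
    c=np.linalg.inv(K)@[u,v,1]*d
    return R.T@(c-t)
def onz(cam,u,v,z,p=None):
    p=p or camera_params(cam); K=np.array(p["mtx"]);R=np.array(p["R"]);t=np.array(p["t"])
    o=-R.T@t; r=R.T@np.linalg.inv(K)@[u,v,1]
    return o+r*(z-o[2])/r[2]
E
python3 - <<'E'
from h import *
s=arm.get_state();print(s["t"],s["eef_pos"],s["ee_rot"],s["width"])
for c in("top","scene"):
    im,d=grab_frame(c);cv2.imwrite(f"pics/{c}0.png",im)
    for q in("bar_grip_center","bar_clip_tip","round_grip_center","bar_base"):
        for r in spot_in(q,c)[:3]:
            u,v=r["uv"];z=d[int(v),int(u)]
            print(c,q,r["confidence"],np.round(r["uv"]),w(c,u,v,z).round(3))
E
```

```text
0.0 [0.1641362  0.65421226 0.22561244] [ 3.13989237e+00 -1.43876418e-04 -2.45906842e-01] 0.08767797771434123
top bar_grip_center 0.63 [292. 173.] [0.65  0.139 0.064]
top round_grip_center 0.61 [256. 294.] [0.463 0.195 0.055]
top bar_base 0.71 [257. 176.] [0.652 0.196 0.036]
scene bar_grip_center 0.71 [347. 294.] [0.67  0.136 0.061]
scene bar_grip_center 0.17 [351. 206.] [0.481 0.19  0.056]
scene round_grip_center 0.54 [352. 205.] [0.477 0.193 0.053]
scene bar_base 0.89 [377. 289.] [0.655 0.198 0.027]
```

View pics/top0.png

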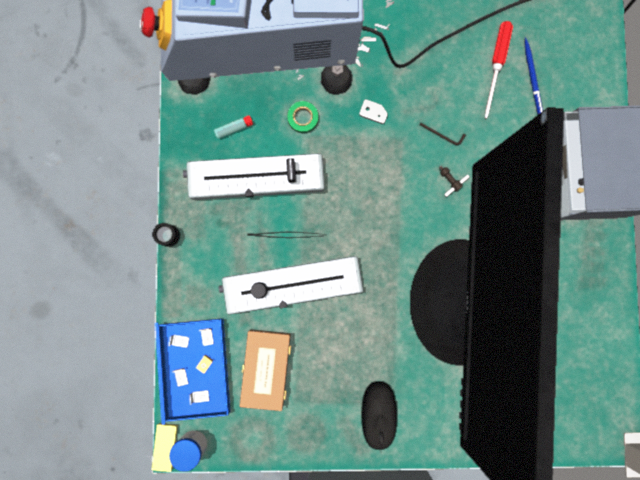

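View pics/scene0.png

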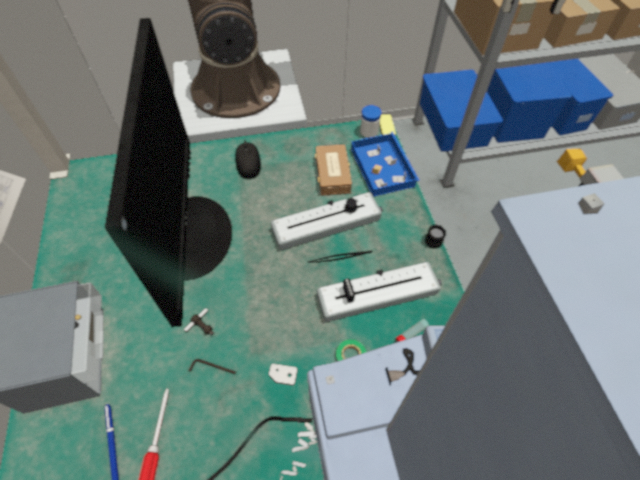

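The top view shows the bar control as the far one, with its grip at (292,172) and its clip at (249,193). The round knob is on the nearer control at (259,290). The instrument stands behind the bar control, and the monitor is on the -y side. Next I measure the track direction, the clip and the obstacle heights.

```bash
python3 - <<'E'
from h import *
im,d=grab_frame("top");P=camera_params("top")
# white housing top, bar control
b=im[140:215,175:340]; m=(b.min(2)>190).astype(np.uint8)
n,l,st,_=cv2.connectedComponentsWithStats(m);k=1+st[1:,4].argmax()
ys,xs=np.where(cv2.morphologyEx((l==k).astype(np.uint8),cv2.MORPH_CLOSE,np.ones((9,9)))>0)
X=np.array([onz("top",x+175,y+140,.031,P)[:2] for x,y in zip(xs,ys)],np.float32)
print(cv2.minAreaRect(X), X.mean(0))
for n_,u,v,z in(("grip",292,162,.062),("clip",249,191,.034),("slotL",205,178,.031),("slotR",305,172.5,.031)):print(n_,onz("top",u,v,z,P).round(4))
for u,v in((200,72),(270,66),(350,60),(180,30),(337,80),(300,20),(540,200),(480,200),(155,20)):print(u,v,w("top",u,v,d[v,u],P).round(3))
cv2.imwrite("pics/crop1.png",cv2.resize(im[140:215,175:340],None,fx=4.8,fy=4.8,interpolation=cv2.INTER_CUBIC))
E
```

```text
((0.6546885371208191, 0.20052236318588257), (0.05712268128991127, 0.2153959572315216), 3.8395960330963135) [0.654432   0.20341422]
grip [0.6688 0.1388 0.062 ]
clip [0.6277 0.2089 0.034 ]
slotL [0.6494 0.2799 0.031 ]
slotR [0.6585 0.1191 0.031 ]
200 72 [0.807 0.281 0.077]
270 66 [0.816 0.172 0.078]
350 60 [0.831 0.047 0.069]
180 30 [0.816 0.282 0.199]
337 80 [0.815 0.066 0.024]
300 20 [0.831 0.122 0.199]
540 200 [ 0.568 -0.14   0.328]
480 200 [ 0.605 -0.148  0.089]
155 20 [0.843 0.323 0.172]
```

View pics/crop1.png

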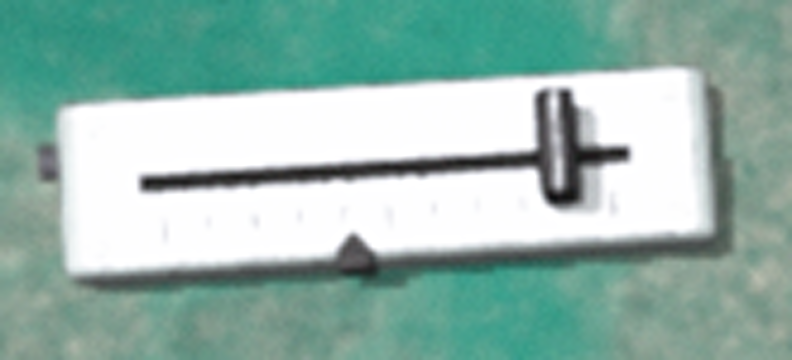

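```bash
python3 -m jog '[[[595,355,25,0,0,-0.307,60],[595,355,25,0,0,-0.307,60],[595,355,25,0,0,-0.307,60],[595,355,25,0,0,-0.307,60],[595,355,25,0,0,-0.307,60],[595,355,25,0,0,-0.307,60],[595,355,25,0,0,-0.307,60],[595,355,25,0,0,-0.307,60],[595,355,25,0,0,-0.307,60],[595,355,25,0,0,-0.307,60],[595,355,25,0,0,-0.307,60],[595,355,25,0,0,-0.307,60],[595,355,25,0,0,-0.307,60],[595,355,25,0,0,-0.307,60],[595,355,25,0,0,-0.307,60],[595,355,25,0,0,-0.307,60]]]'
python3 - <<'E'
from h import *
s=arm.get_state();print(s["t"],s["eef_pos"],s["ee_rot"],s["qd"],s["q"])
P=camera_params("wrist");im,d=grab_frame("wrist");cv2.imwrite("pics/w1.png",im)
for q,z in(("bar_grip_center",.062),("bar_clip_tip",.034),("bar_base",.031)):
    for r in spot_in(q,"wrist")[:3]:print(q,r,onz("wrist",*r["uv"],z,P).round(4))
E
```

```text
t: 2.55
eef_pos: [0.6546, 0.1665, 0.202]
ee_rot: [-3.141, -0.001, 0.063]
force: [0.2, -0.4, 0.3]
width: 0.0602
gripper_force: 0.0
2.55 [0.65459272 0.16654147 0.20199455] [-3.14130852e+00 -5.43693350e-04  6.26686149e-02] [-0.00464992  0.00372061  0.00241177  0.00066488  0.00038052  0.00050437] [ 5.37053759e-01  3.73814306e-01 -2.21694423e-02 -4.77138242e-06
 -1.17419913e+00  1.09641310e+00]
bar_grip_center {'uv': [345.8, 212.6], 'confidence': 0.64} [0.6607 0.1444 0.062 ]
bar_clip_tip {'uv': [265.8, 239.1], 'confidence': 0.65} [0.6254 0.21   0.034 ]
bar_base {'uv': [273.9, 205.1], 'confidence': 0.67} [0.6558 0.2041 0.031 ]
```

View pics/w1.png

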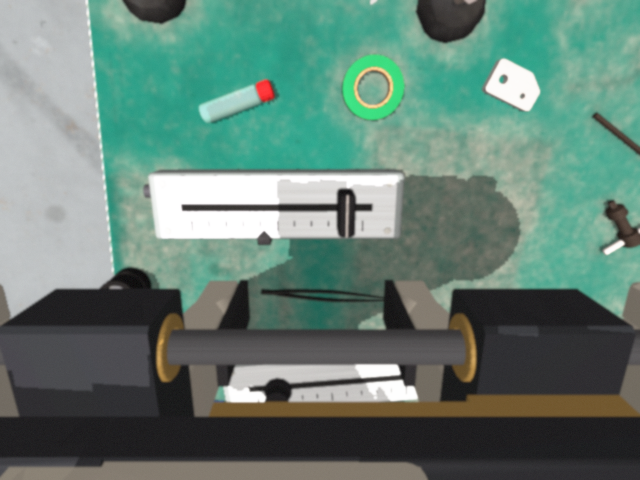

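The wrist view shows the track level in the picture, so the yaw is right. The grip is at (346,213) and the clip tip at (264,234), which agrees with the top view. I go down and grip.

```bash
python3 -m jog '[[[2,24,0,0,0,0,60],[2,24,60,0,0,0,60],[2,24,110,0,0,0,60],[2,24,140,0,0,0,60],[2,24,159,0,0,0,60],[2,24,159,0,0,0,60],[2,24,159,0,0,0,60],[2,24,159,0,0,0,12],[2,24,159,0,0,0,12],[2,24,159,0,0,0,12],[2,24,159,0,0,0,12],[2,24,159,0,0,0,12],[2,24,159,0,0,0,12]]]' 10
python3 - <<'E'
from h import *
P=camera_params("wrist");im,d=grab_frame("wrist");cv2.imwrite("pics/w2.png",im)
for q,z in(("bar_grip_center",.062),("bar_clip_tip",.034)):
    for r in spot_in(q,"wrist")[:3]:print(q,r,onz("wrist",*r["uv"],z,P).round(4))
E
```

```text
t: 4.38
eef_pos: [0.6585, 0.1419, 0.0426]
ee_rot: [-3.141, -0.0, 0.061]
force: [-0.4, 0.2, -0.1]
width: 0.0141
gripper_force: 10.0
bar_grip_center {'uv': [315.3, 293.1], 'confidence': 0.65} [0.6707 0.1439 0.062 ]
```

View pics/w2.png

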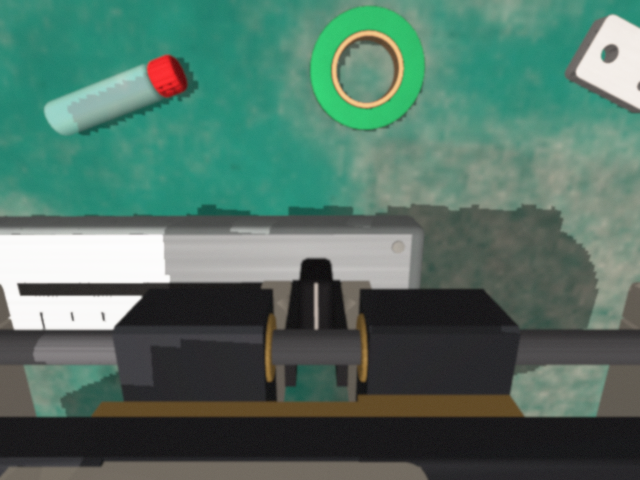

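The grip is held: opening 14.1 mm, white line midway between the pads at column 316. I slide it about 70 mm toward +y (tool -y).

```bash
python3 -m jog '[[[0,-6,0,0,0,0,12],[0,-16,0,0,0,0,12],[0,-28,0,0,0,0,12],[0,-40,0,0,0,0,12],[0,-52,0,0,0,0,12],[0,-62,0,0,0,0,12],[0,-70,0,0,0,0,12],[0,-70,0,0,0,0,12],[0,-70,0,0,0,0,12]]]'

```

```text
t: 5.65
eef_pos: [0.654, 0.2121, 0.0426]
ee_rot: [-3.141, -0.0, 0.061]
force: [-2.9, 2.6, 2.1]
width: 0.0139
gripper_force: 10.0
```

Release, rise and retreat toward -y a little, then check with the cameras.

```bash
python3 -m jog '[[[0,0,0,0,0,0,50],[0,0,0,0,0,0,50],[0,0,0,0,0,0,50],[0,0,0,0,0,0,50],[0,0,-50,0,0,0,50],[0,0,-100,0,0,0,50],[0,0,-150,0,0,0,50],[0,0,-160,0,0,0,50],[0,0,-160,0,0,0,50],[0,0,-160,0,0,0,50]]]'
python3 - <<'E'
from h import *
P=camera_params("wrist");im,d=grab_frame("wrist");cv2.imwrite("pics/w3.png",cv2.resize(im[150:300,200:400],None,fx=4,fy=4,interpolation=cv2.INTER_CUBIC))
for q,z in(("bar_grip_center",.062),("bar_clip_tip",.034)):
    for r in spot_in(q,"wrist")[:2]:
        X=onz("wrist",*r["uv"],z,P);print(q,r,X.round(4),"along",X[:2]@[-.061,.998])
im,d=grab_frame("top")
for r in spot_in("round_grip_center","top")[:2]:print(r)
E
```

```text
t: 6.9
eef_pos: [0.6534, 0.2113, 0.2007]
ee_rot: [3.141, 0.002, 0.061]
force: [-0.8, -0.1, -0.8]
width: 0.0496
gripper_force: 0.0
bar_grip_center {'uv': [314.5, 216.6], 'confidence': 0.73} [0.6546 0.2133 0.062 ] along 0.1729903032606964
bar_clip_tip {'uv': [314.9, 241.8], 'confidence': 0.47} [0.6243 0.2113 0.034 ] along 0.17276388104307577
{'uv': [258.8, 293.1], 'confidence': 0.49}
```

View pics/w3.png

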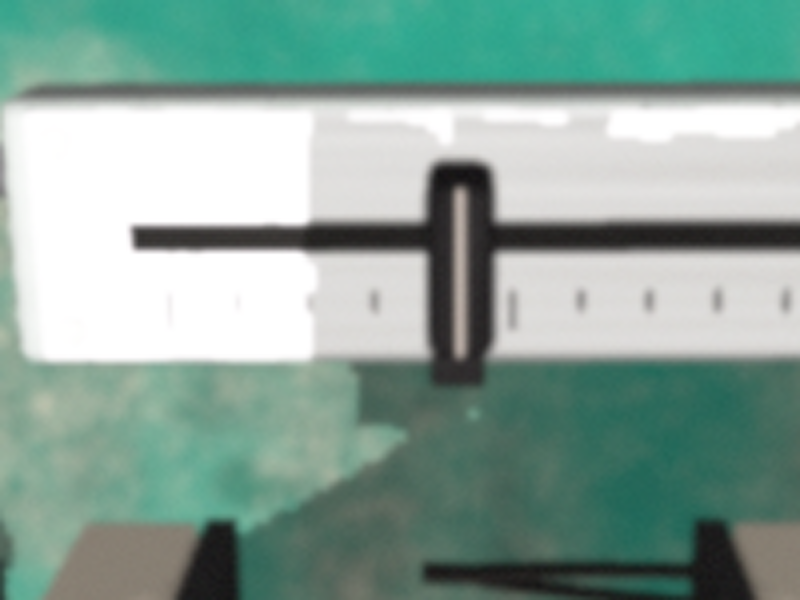

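The crop shows the grip's white line at column 460 directly above the clip at about column 458, so they agree to within 1 mm. The gripper is clear of everything and the round knob has not moved.

```bash
python3 -c "
from station import arm
print(arm.job_done())"
```

```text
the job is handed in; nothing more can be done
None
```

The bar grip now stands in line with its pointer clip, to about 1 mm in the last wrist picture; it has been released, the round knob and clip were left where they were, and the job was handed in at about 7 s.

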